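# Sweep loose screw lids off the balance slab into the catch tray

## Robot

A 7-joint arm with a two-finger parallel gripper is mounted at the origin on the work surface. World frame = base frame: x ahead of the robot, y to its left, z up, the work surface at z = 0. Lengths are in m, angles in rad, forces in N, time in s.
With the tool pointing down it reaches from about 0.4 to 0.875 m from the base axis. Payload 6.5 kg.
Tool frame: the origin (TCP) lies midway between the tips of the shut fingers; the grasp point (between the pads) lies 19 mm behind it; x points along the fingers, y is the direction in which the jaws open and shut, and the axes are right-handed (so a half turn about x gives the same grasp; the last joint's range is limited). The gripper opens to 88 mm and grips with 3 to 60 N. Pads are 18 mm wide; open, the fingers measure 123 mm over their backs; the gripper's body (75 mm by 187 mm) begins 45 mm behind the grasp point.
Start: joints at [-1.378, 0.536, -0.004, 1.538, 0.003, 1.067, -0.071], TCP at [0.166, 0.628, 0.239] pointing down, gripper open.
Joint ranges: [-2.7, 2.7], [-0.37, 2.16], [-1.27, 1.26], [0.24, 2.4], [-1.31, 4.45], [0.19, 1.91], [-2.76, 2.76]. Speed limits (rad/s): [2.39, 2.39, 3.14, 3.14, 3.14, 3.14, 3.14].

## Interface

Orientations are given as [roll, pitch, yaw] about the fixed x, y, z axes, in that order (R = Rz(yaw) Ry(pitch) Rx(roll)).
In Python, from rig import arm, imaging gives the robot as it stands. The module is installed in compiled form; this text tells all that it offers.
- The arm moves only by the tool arm_command, never from a script. Its argument "targets" is text: rows parted by semicolons, each of 5 numbers parted by spaces: the shift along the world's x, y, z normalised to -1 to 1, where 1 is 0.02 m, then the turn about the world's z normalised to -1 to 1, where 1 is 5 degrees, then the closure in counts, from 0 (fully open) to 255 (shut). A call has 1 to 12 rows; each row shifts and turns the commanded pose from where the row before left it; what a row does not reach is not made up. A row lasts 1/12 s, in which the tool goes at most 41.7 mm and 7.16 degrees, less where a joint would pass 70% of its speed; a pose out of reach is approached as far as the arm can. A call with a number of a shift or a turn outside -1 to 1 is refused whole. A call with a gripper value outside its range is refused whole. The fingers move at their own pace and stop on an object; "force" is the grip in N (left out, the last holds). Time passes only in rows, so rows that do not move let the fingers close. It gives the time, the measured TCP pose, the force and the opening at its end, in the units of the state.
- arm.observe(): the state, without advancing time (a new reading comes with each control period).
- imaging.read_camera(name): name is "scene" or "top" or "wrist"; returns the picture (400x640x3 uint8, red, green, blue); there is no depth.
- imaging.camera_info(name): a dict with "mtx" (3x3 intrinsics, pixels), "camera_from_world" (4x4, takes a point from world to camera coordinates). Camera axes: x right, y down, z forward; pixel columns grow to the right and rows downward; lengths in m; the calibration is good to about 2 mm. A picture is of the moment at which its call begins: read the wrist's pose just before it. camera_info takes no time and is no camera call; for the wrist camera it gives the pose at the moment of the call.
- arm.job_done(): hands the job in, once; it reports no verdict.
The state is a dict: "t": time; "joints": joint angles; "dq": joint speeds; "tau": joint torques, N m; "position": TCP position; "orientation": TCP orientation; "force": force on the tool from outside, world axes, zero at the start; "wrist_torque": the same for the moment, N m; "grip_width": finger opening in m.
Only numpy, scipy, OpenCV 4.12 (cv2) and the standard library are available. Lean on these libraries where they do the work, as an engineer would, in place of code of your own. Each camera call takes 0.05 s, during which the arm holds its last target. There are 200 camera calls.

## Task

Clear the stone slab: with closed fingertips, sweep the three loose white lids along the slab and over its end into the steel catch tray, so that all three lie in the tray. Only push the lids, never pick one up, and leave the jar, the beaker and the white bottle standing where they are.

Things in the scene. Friction and masses are not known exactly. Their poses are not given: they have to be found in the camera images.
- slab: Fixed raised stone slab on the bench, 300 (its x) x 340 (its y) x 50 mm high, level; origin at the centre of its underside on the bench, so its flat top is 50 mm above the origin. The catch tray stands against one of its two y ends, the vial rack against the other.
- tray: Fixed open steel catch tray, 260 (x) x 116 (y) x 44 mm high, walls 4 mm, floor about 4 mm; axes parallel to the slab's, origin at the centre of its underside on the bench. Its long side stands 3 mm from the +y or the -y end of the slab (varies), its rim 6 mm lower than the slab's top, so that what is pushed over that end drops in.
- rack: Fixed grey rack of small glass vials with black caps, 260 (x) x 116 (y) mm, block 40 mm high, vial caps up to 66 mm; against the other end of the slab. Origin at the centre of its underside. Not part of the job.
- jar_center (a point): Small closed amber jar with a black cap, diameter 52 mm, 62 mm high, 0.2 kg, loose, standing on the slab near its +x edge; the point is its centre, half-way up, z axis along the jar. To be left alone.
- beaker: Empty glass beaker, diameter 68 mm, 85 mm high, loose on the bench to the right of the slab; origin at the centre of its underside. To be left alone.
- flask: White plastic bottle with a red cap, diameter 60 mm, 130 mm high, loose on the bench to the left (+y) of the slab, nearer the robot; origin at the centre of its underside. To be left alone.
- lid1_center (a point): Loose white screw lid, a disc 44 mm in diameter and 16 mm high, about 25 g, lying flat on the slab (the three are alike); the point is its centre, half-way up. It slides when pushed from the side near the slab's surface.
- lid1: The same lid as lid1_center; origin at the centre of its underside.
- lid2_center (a point): Loose white screw lid, a disc 44 mm in diameter and 16 mm high, about 25 g, lying flat on the slab (the three are alike); the point is its centre, half-way up. It slides when pushed from the side near the slab's surface.
- lid2: The same lid as lid2_center; origin at the centre of its underside.
- lid3_center (a point): Loose white screw lid, a disc 44 mm in diameter and 16 mm high, about 25 g, lying flat on the slab (the three are alike); the point is its centre, half-way up. It slides when pushed from the side near the slab's surface.
- lid3: The same lid as lid3_center; origin at the centre of its underside.

How it is judged:
At the end, for the whole second after the job is handed in: The centres of all three lids are inside the tray's outline and below its rim (44 mm above the bench), each lid is at rest (under 0.02 m/s), and jar, beaker and white bottle are within 15 mm of where they began and upright within 0.15 rad (x of lid1_center in the frame of tray between -0.13 and 0.13 m and y of lid1_center in the frame of tray between -0.058 and 0.058 m and height (world z) of each of lid1_center, lid2_center, lid3_center below 0.044 m and linear speed of each of lid1, lid2, lid3 below 0.02 m/s and x of lid2_center in the frame of tray between -0.13 and 0.13 m and y of lid2_center in the frame of tray between -0.058 and 0.058 m and x of lid3_center in the frame of tray between -0.13 and 0.13 m and y of lid3_center in the frame of tray between -0.058 and 0.058 m and distance of each of jar_center, beaker, flask from where it was at the start of the episode below 0.015 m and angle between each of jar_center, beaker, flask's own z axis and vertical below 0.15 rad); the robot touches nothing.
It fails at once if a lid is lifted: its centre rises more than 18 mm above where it lies on the slab (height (world z) of any of lid1_center, lid2_center, lid3_center above 0.076 m).
It fails at once if the amber jar is shifted by more than 15 mm or tipped by more than 0.15 rad (distance of jar_center from where it was at the start of the episode above 0.015 m or angle between jar_center's own z axis and vertical above 0.15 rad).
It fails at once if the beaker is shifted by more than 15 mm or tipped by more than 0.15 rad (distance of beaker from where it was at the start of the episode above 0.015 m or angle between beaker's own z axis and vertical above 0.15 rad).
It fails at once if the white bottle is shifted by more than 15 mm or tipped by more than 0.15 rad (distance of flask from where it was at the start of the episode above 0.015 m or angle between flask's own z axis and vertical above 0.15 rad).
It also fails if it takes over 58 s, if anything falls off the work surface, if the arm or the gripper's body presses on something with over 40 N, if the wrist force passes 120 N, or if a joint passes its speed limit or range.

## Working session

There is one attempt and no reset: what is moved stays moved. The work goes in short steps, Python scripts to look and compute and a tool call to move; the robot and the scene stay as the last step left them, time stands still between calls to the robot, and variables do not carry over. Pictures are saved under pics/ and viewed, about 8 in all and at most 12, crops included, and the job is handed in when it is done.

Besides the shell and the picture viewer there is one more tool, called as a command line: name --argument value ..., lists and objects as JSON in quotes. arm_command: Moves the arm, as the interface text tells. Its arguments: {"type":"object","properties":{"targets":{"type":"string"},"force":{"type":"number"}},"required":["targets"]}

```bash
mkdir -p pics
python3 - <<'E'
from rig import arm, imaging
import cv2
s=arm.observe();print(s)
for n in("top","scene"):
    im=imaging.read_camera(n);cv2.imwrite(f"pics/{n}0.png",im[:,:,::-1])
    print(n,imaging.camera_info(n))
E
```

```text
{'t': 0.0, 'joints': array([-1.37817595,  0.53717086, -0.00442289,  1.5388433 ,  0.0025949 ,
        1.06725943, -0.07118784]), 'dq': array([ 2.23913323e-04, -2.18323541e-03, -5.77134857e-05, -3.41096379e-04,
       -5.35580642e-04, -2.33639954e-03, -1.02783957e-03]), 'tau': array([ 7.14909329e-04, -5.70982075e+01,  9.91247334e-01, -2.51601148e+01,
       -5.61875117e-02,  1.80055416e-02,  1.42986864e-04]), 'position': array([0.16623288, 0.62777242, 0.23784779]), 'orientation': array([-1.4951273 ,  1.56912108, -1.75387964]), 'force': array([ 0.19091001,  0.11421065, -0.15680403]), 'wrist_torque': array([-0.02713493, -0.04755063,  0.00576394]), 'grip_width': 0.08811634727320038}
top {'mtx': array([[404.62333684,   0.        , 317.02722153],
       [  0.        , 404.62333684, 202.98434328],
       [  0.        ,   0.        ,   1.        ]]), 'camera_from_world': array([[ 0.01406812, -0.99975072,  0.01733724, -0.0139602 ],
       [-0.98292076, -0.01700899, -0.18324158,  0.54190369],
       [ 0.18349079, -0.01446326, -0.98291502,  0.9933031 ],
       [ 0.        ,  0.        ,  0.        ,  1.        ]])}
scene {'mtx': array([[390.86962324,   0.        , 321.77252114],
       [  0.        , 390.86962324, 199.47548671],
       [  0.        ,   0.        ,   1.        ]]), 'camera_from_world': array([[ 0.87976905,  0.47506063,  0.01799496, -0.46547697],
       [ 0.33355263, -0.58985259, -0.73540231, -0.09149777],
       [-0.33874632,  0.65298646, -0.67739178,  1.26948309],
       [ 0.        ,  0.        ,  0.        ,  1.        ]])}
```

View pics/top0.png

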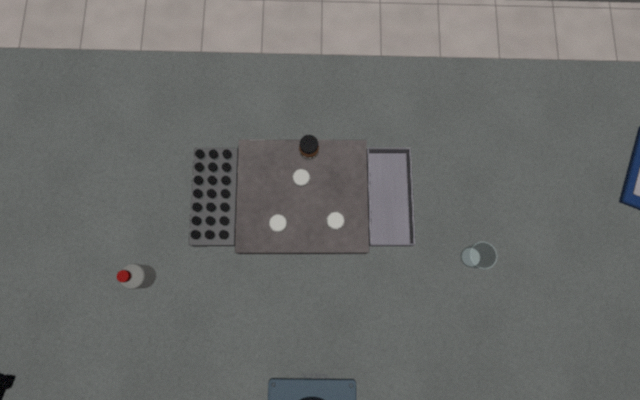

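View pics/scene0.png

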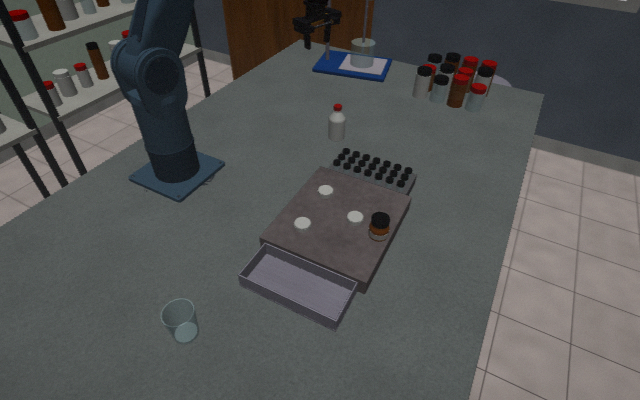

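The top view shows the slab at about columns 236-368, with the tray on its right (-y) side. The lids are at (301,177), (278,223) and (335,220), the jar at (309,145), the bottle at (130,276) and the beaker at (480,256). The scene view agrees.

```bash
cat > h.py <<'E'
import numpy as np, cv2
from rig import arm, imaging
def ray(n,px,z):
    c=imaging.camera_info(n);T=c["camera_from_world"];R=T[:3,:3];o=-R.T@T[:3,3]
    d=R.T@np.linalg.solve(c["mtx"],[px[0],px[1],1]);return o+d*(z-o[2])/d[2]
def lids(n,z=0.066,thr=150,amin=60,save=None):
    im=imaging.read_camera(n)
    if save: cv2.imwrite(save,im[:,:,::-1])
    m=((im.min(2)>thr)).astype(np.uint8)
    k,_,st,ce=cv2.connectedComponentsWithStats(m)
    return [(ce[i].round(1),st[i,4],ray(n,ce[i],z).round(4)) for i in range(1,k) if amin<st[i,4]<3000]
E
python3 - <<'E'
from h import *
for n in("top","scene"):
    print(n)
    for l in lids(n): print(*l)
P=lambda p,z:print(p,ray("top",p,z).round(4))
for p in[(238,141),(368,140),(369,253),(236,253)]:P(p,.05)
for p in[(370,150),(410,150),(413,244),(370,245)]:P(p,.044)
P((309,144),.112);P((486,256),0);P((471,257),0);P((124,276),.13)
for p in [(0,0)]:
    im=imaging.read_camera("top");w=im[130:165,290:330].astype(int).max(2)<40
    ys,xs=np.nonzero(w);print(xs.mean()+290,ys.mean()+130,len(xs));P((xs.mean()+290,ys.mean()+130),.112)
E
```

```text
top
[300.8 176.7] 185 [0.6071 0.0375 0.066 ]
[335.2 219.8] 201 [ 0.4967 -0.0517  0.066 ]
[277.4 222.4] 202 [0.4878 0.0937 0.066 ]
scene
[325.1 189.4] 81 [0.4906 0.089  0.066 ]
[355.  216.1] 100 [0.6103 0.0328 0.066 ]
[302. 222.] 115 [ 0.499  -0.0551  0.066 ]
(238, 141) [0.7053 0.206  0.05  ]
(368, 140) [ 0.715  -0.1388  0.05  ]
(369, 253) [ 0.4158 -0.1386  0.05  ]
(236, 253) [0.4107 0.1963 0.05  ]
(370, 150) [ 0.6893 -0.1447  0.044 ]
(410, 150) [ 0.6914 -0.2518  0.044 ]
(413, 244) [ 0.4408 -0.2525  0.044 ]
(370, 245) [ 0.4365 -0.1422  0.044 ]
(309, 144) [0.6796 0.0175 0.112 ]
(486, 256) [ 0.4158 -0.4577  0.    ]
(471, 257) [ 0.4125 -0.4173  0.    ]
(124, 276) [0.35   0.4339 0.13  ]
308.2775119617225 144.29186602870814 209
(np.float64(308.2775119617225), np.float64(144.29186602870814)) [0.6788 0.0193 0.112 ]
```

arm_command --targets "0.5 -0.98 0 0.82 255; 0.5 -0.98 0 0.82 255; 0.55 -0.98 0 0.82 255; 0.55 -0.98 0 0.82 255; 0.55 -0.98 0 0 255; 0.55 -0.98 0 0 255; 0.55 -0.98 0 0 255; 0.55 -0.98 0 0 255; 0.55 -0.98 0 0 255; 0.55 -0.98 0 0 255; 0.55 -0.98 0 0 255; 0.55 -0.98 0 0 255" --force 20

```text
t: 1.25
position: [0.2968, 0.3921, 0.2388]
orientation: [0.697, 1.571, 0.725]
force: [1.0, -0.3, -0.2]
grip_width: 0.01
```

arm_command --targets "0.55 -0.98 0 0 255; 0.55 -0.98 0 0 255; 0.55 -0.98 0 0 255; 0.55 -0.98 0 0 255; 0.55 -0.98 0 0 255; 0.55 -0.98 0 0 255; 0.55 -0.98 0 0 255; 0.55 -0.98 0 0 255; 0.55 -0.98 0 0 255; 0.55 -0.98 0 0 255; 0.55 -0.98 0 0 255; 0.55 -0.98 0 0 255"

```text
t: 2.25
position: [0.4287, 0.1569, 0.2388]
orientation: [0.629, 1.57, 0.656]
force: [0.2, -0.5, -0.1]
grip_width: 0.0004
```

arm_command --targets "0.5 -0.98 0 0 255; 0.5 -0.98 0 0 255; 0.5 -0.98 0 0 255; 0.5 -0.98 0 0 255; 0.5 -0.98 0 0 255; 0.5 -0.98 0 0 255; 0.4 -0.9 0 0 255; 0 0 0 0 255; 0 0 0 0 255; 0 0 0 0 255"

```text
t: 3.08
position: [0.496, 0.0232, 0.2386]
orientation: [2.244, 1.57, 2.272]
force: [0.6, -0.0, 0.4]
grip_width: 0.0005
```

arm_command --targets "0 0 -1 0 255; 0 0 -1 0 255; 0 0 -1 0 255; 0 0 -1 0 255; 0 0 -1 0 255; 0 0 -1 0 255; 0 0 -1 0 255; 0 0 -0.7 0 255; 0 0 -0.6 0 255; 0.05 0 -0.4 0 255; 0.05 0 -0.3 0 255; 0 0 0 0 255"

```text
t: 4.08
position: [0.498, 0.0231, 0.058]
orientation: [2.918, 1.57, 2.946]
force: [-0.4, -0.3, 0.3]
grip_width: 0.0002
```

Run:
```python
from h import *
print(arm.observe()["position"],arm.observe()["force"])
for l in lids("scene"): print(*l)
a=imaging.read_camera("scene")[130:330,220:440,::-1];b=imaging.read_camera("wrist")[:,:,::-1]
a=cv2.resize(a,(440,400));cv2.imwrite("pics/c1.png",np.hstack([a,cv2.resize(b,(360,225)) if 0 else cv2.copyMakeBorder(cv2.resize(b,(360,225)),0,175,0,0,0)]))
```

```text
[0.49800935 0.02307837 0.05800874] [-0.43650909 -0.33498575  0.28943158]
[354.9 216. ] 126 [0.61   0.0331 0.066 ]
[302.  222.1] 133 [ 0.499  -0.0553  0.066 ]
```

View pics/c1.png

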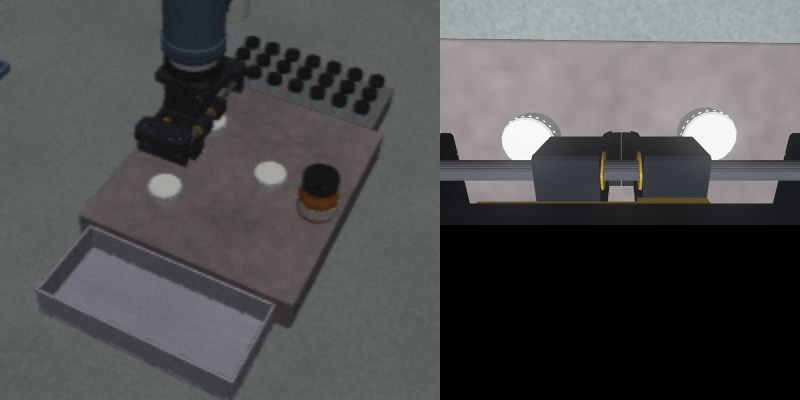

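The left crop shows the closed fingers standing on the slab between the lids at x≈0.49. The wrist view shows a lid on each side, in line with the fingers. Next I push lid A.

arm_command --targets "0 0 -0.15 0 255; 0.01 -0.5 0 0 255; 0.02 -0.5 0 0 255; 0.01 -0.5 0 0 255; 0.02 -0.5 0 0 255; 0.01 -0.5 0 0 255; 0.02 -0.5 0 0 255; 0.01 -0.5 0 0 255; 0.02 -0.5 0 0 255; 0.01 -0.5 0 0 255; 0 0 0 0 255"

```text
t: 5.15
position: [0.5009, -0.0705, 0.0558]
orientation: [-1.395, 1.569, -1.37]
force: [-0.0, -0.7, -0.1]
grip_width: 0.0002
```

Run:
```python
from h import *
print(arm.observe()["position"],arm.observe()["force"])
for n in("scene","top"):
  for l in lids(n): print(*l)
```

```text
[ 0.50090409 -0.07054765  0.05579439] [-0.02939167 -0.66729445 -0.11047482]
[354.9 216. ] 126 [0.61   0.0331 0.066 ]
[292.8 238.2] 75 [ 0.5074 -0.1149  0.066 ]
[10.2 21.7] 981 [1.0282 0.8396 0.066 ]
[55.8 23.8] 1769 [1.0248 0.716  0.066 ]
[113.2  23.9] 2781 [1.0287 0.5606 0.066 ]
[173.4  25.7] 2330 [1.0275 0.3963 0.066 ]
[232.4  25.5] 2902 [1.0322 0.2347 0.066 ]
[291.8  27.6] 2642 [1.0301 0.0712 0.066 ]
[411.1   0.7] 132 [ 1.1223 -0.2616  0.066 ]
[467.7   1.3] 188 [ 1.1249 -0.422   0.066 ]
[521.7   2.4] 219 [ 1.1256 -0.5756  0.066 ]
[350.7  28.3] 2869 [ 1.0321 -0.0915  0.066 ]
[571.9   3.5] 113 [ 1.126  -0.7187  0.066 ]
[623.8   4.7] 98 [ 1.126  -0.8673  0.066 ]
[409.3  30.1] 2664 [ 1.0309 -0.2541  0.066 ]
[467.9  30.9] 2825 [ 1.0327 -0.4175  0.066 ]
[525.7  33.7] 2178 [ 1.0282 -0.5788  0.066 ]
[584.2  33.6] 2727 [ 1.0326 -0.7436  0.066 ]
[625.6  29.7] 594 [ 1.0475 -0.8624  0.066 ]
[300.8 176.6] 203 [0.6072 0.0374 0.066 ]
[277.4 222.4] 214 [0.4876 0.0935 0.066 ]
```

arm_command --targets "0.02 -0.5 0 0 255; 0.02 -0.5 0 0 255; 0.02 -0.5 0 0 255; 0.02 -0.5 0 0 255; 0.02 -0.5 0 0 255; 0.02 -0.5 0 0 255; 0.02 -0.5 0 0 255; 0 0 0 0 255; 0 0 0 0 255"

```text
t: 6.0
position: [0.5037, -0.1384, 0.0557]
orientation: [-1.083, 1.571, -1.057]
force: [0.0, 0.0, 0.9]
grip_width: 0.0008
```

Run:
```python
from h import *
print(arm.observe()["position"],arm.observe()["force"])
for l in lids("scene",0.02,amin=30): print(*l)
a=imaging.read_camera("scene")[130:330,220:440,::-1];cv2.imwrite("pics/c2.png",cv2.resize(a,(440,400)))
```

```text
[ 0.50366467 -0.13839386  0.05570659] [0.02827294 0.01949242 0.93218755]
[114.6  41.6] 34 [-1.0119  0.6187  0.02  ]
[59.9 71. ] 48 [-0.94  0.26  0.02]
[325.2 189.5] 101 [0.4673 0.1355 0.02  ]
[354.9 216. ] 126 [0.5938 0.0766 0.02  ]
[276.  269.3] 182 [ 0.502  -0.1879  0.02  ]
```

View pics/c2.png

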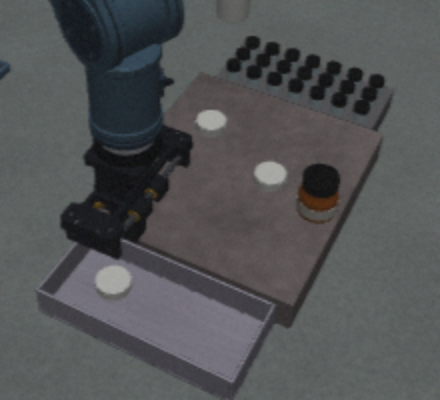

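Lid A lies in the tray at (276,269) in the scene image. Next is lid B. I'll turn the push direction by 10° so it lands beside A.

arm_command --targets "0 0 1 0 255; 0 0 1 0 255; 0 0 1 0 255; -0.09 0.98 0 1 255; -0.09 0.98 0 1 255; -0.09 0.98 0 0 255; -0.09 0.98 0 0 255; -0.09 0.98 0 0 255; -0.09 0.98 0 0 255; -0.09 0.98 0 0 255; -0.09 0.98 0 0 255; -0.09 0.98 0 0 255"

```text
t: 7.1
position: [0.487, 0.0406, 0.1157]
orientation: [1.945, 1.57, 2.149]
force: [-0.0, 0.7, 0.1]
grip_width: 0.0009
```

arm_command --targets "-0.09 0.98 0 0 255; -0.09 0.98 0 0 255; -0.09 0.98 0 0 255; -0.09 0.98 0 0 255; -0.09 0.98 0 0 255; -0.09 0.98 0 0 255; 0 0 0 0 255; 0 0 0 0 255"

```text
t: 7.77
position: [0.4762, 0.1578, 0.1157]
orientation: [2.107, 1.57, 2.312]
force: [0.2, -1.1, 0.1]
grip_width: 0.0004
```

arm_command --targets "0 0 -1 0 255; 0 0 -1 0 255; 0 0 -0.7 0 255; 0 0 -0.33 0 255; 0 0 0 0 255; 0.1 -0.5 0 0 255; 0.1 -0.5 0 0 255; 0.1 -0.5 0 0 255; 0.1 -0.5 0 0 255; 0.1 -0.5 0 0 255; 0.1 -0.5 0 0 255; 0 0 0 0 255"

```text
t: 8.77
position: [0.4894, 0.0932, 0.0554]
orientation: [-1.269, 1.569, -1.071]
force: [0.3, -0.1, 0.4]
grip_width: 0.0007
```

Run:
```python
from h import *
print(arm.observe()["position"],arm.observe()["force"])
for n in("scene","top"):
  for l in lids(n):
    if l[2][0]<.8 and l[2][0]>0: print(n,*l)
```

```text
[0.48941054 0.09321253 0.05537818] [ 0.30471933 -0.069539    0.35275153]
scene [321.7 198.6] 82 [0.5006 0.0496 0.066 ]
scene [354.8 216. ] 122 [0.6098 0.0329 0.066 ]
scene [276.  269.3] 178 [ 0.5236 -0.2157  0.066 ]
top [300.7 176.6] 201 [0.6073 0.0376 0.066 ]
top [385.  221.6] 224 [ 0.4942 -0.1774  0.066 ]
```

arm_command --targets "0.12 -0.58 0 0 255; 0.12 -0.58 0 0 255; 0.12 -0.58 0 0 255; 0.12 -0.58 0 0 255; 0.12 -0.58 0 0 255; 0.12 -0.58 0 0 255; 0.12 -0.58 0 0 255; 0.12 -0.58 0 0 255; 0.12 -0.58 0 0 255; 0.12 -0.58 0 0 255; 0.12 -0.58 0 0 255; 0 0 0 0 255"

```text
t: 9.87
position: [0.5157, -0.0346, 0.0552]
orientation: [-1.325, 1.569, -1.127]
force: [-0.3, -0.8, 0.4]
grip_width: 0.0003
```

Run:
```python
from h import *
print(arm.observe()["position"],arm.observe()["force"])
for l in lids("scene"):
    if l[2][0]<.8 and l[2][0]>0: print(*l)
```

```text
[ 0.51568088 -0.03460272  0.05522818] [-0.27750892 -0.80419684  0.36839406]
[354.9 216. ] 126 [0.61   0.0331 0.066 ]
[306.5 233. ] 72 [ 0.5283 -0.0828  0.066 ]
[276.  269.3] 182 [ 0.5235 -0.2158  0.066 ]
```

Lid B is tracking as expected, with part of it hidden by the gripper. I keep pushing.

arm_command --targets "0.12 -0.58 0 0 255; 0.12 -0.58 0 0 255; 0.12 -0.58 0 0 255; 0.12 -0.58 0 0 255; 0.12 -0.58 0 0 255; 0.12 -0.58 0 0 255; 0.12 -0.58 0 0 255; 0.12 -0.58 0 0 255; 0.12 -0.58 0 0 255; 0 0 0 0 255; 0 0 0 0 255"

```text
t: 10.83
position: [0.5367, -0.1364, 0.055]
orientation: [-2.557, 1.571, -2.356]
force: [-0.2, 1.0, -0.0]
grip_width: 0.0005
```

Run:
```python
from h import *
print(arm.observe()["position"],arm.observe()["force"])
for l in lids("scene",0.02):
    if l[2][0]<.8 and l[2][0]>0: print(*l)
a=imaging.read_camera("scene")[130:330,220:440,::-1];cv2.imwrite("pics/c3.png",cv2.resize(a,(440,400)))
```

```text
[ 0.53669739 -0.1364279   0.05503379] [-0.21420035  0.97383878 -0.04229341]
[354.9 216. ] 126 [0.5938 0.0766 0.02  ]
[276.  269.4] 184 [ 0.502  -0.1881  0.02  ]
[294.6 274.3] 176 [ 0.5499 -0.1785  0.02  ]
```

View pics/c3.png

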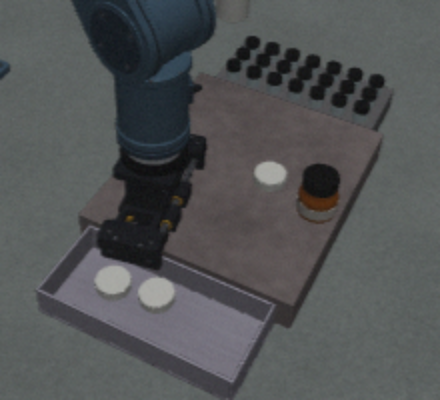

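Lids A and B lie flat in the tray at (276,269) and (295,274). Next is lid C, pushed straight along -y and clear of the jar.

arm_command --targets "0 0 1 0 255; 0 0 1 0 255; 0 0 1 0 255; 0 0.91 0.5 -0.78 255; 0.2 0.91 0 -0.78 255; 0.3 0.91 0 -0.78 255; 0.3 0.91 0 0 255; 0.3 0.91 0 0 255; 0.3 0.91 0 0 255; 0.3 0.91 0 0 255; 0.3 0.91 0 0 255; 0.3 0.91 0 0 255"

```text
t: 11.93
position: [0.5825, 0.0304, 0.1251]
orientation: [2.305, 1.57, 2.304]
force: [-0.2, -0.2, 0.1]
grip_width: 0.0004
```

arm_command --targets "0.3 0.91 0 0 255; 0.3 0.91 0 0 255; 0.3 0.91 0 0 255; 0.25 0.91 0 0 255; 0 0 0 0 255; 0 0 0 0 255"

```text
t: 12.43
position: [0.6051, 0.1028, 0.1249]
orientation: [2.472, 1.57, 2.473]
force: [-0.5, 0.2, -0.1]
grip_width: 0.0004
```

arm_command --targets "0.03 0 -1 0 255; 0 0 -1 0 255; 0 0 -0.8 0 255; 0 0 -0.4 0 255; 0 0 -0.26 0 255; 0 0 0 0 255; 0 -0.5 0 0 255; 0 -0.5 0 0 255; 0 -0.5 0 0 255; 0 -0.5 0 0 255; 0 -0.5 0 0 255; 0 0 0 0 255"

```text
t: 13.43
position: [0.6065, 0.0469, 0.0563]
orientation: [-1.33, 1.569, -1.336]
force: [-0.7, -0.0, -0.4]
grip_width: 0.0003
```

Run:
```python
from h import *
print(arm.observe()["position"],arm.observe()["force"])
for l in lids("scene"):
    if l[2][0]<.8 and l[2][0]>0: print(*l)
a=imaging.read_camera("scene")[130:330,220:440,::-1];cv2.imwrite("pics/c4.png",cv2.resize(a,(440,400)))
```

```text
[0.60654742 0.04694291 0.05627406] [-7.10638693e-01 -5.20588921e-04 -4.39576505e-01]
[349.3 223.9] 75 [ 0.6095 -0.0007  0.066 ]
[276.  269.3] 180 [ 0.5238 -0.2159  0.066 ]
[298.1 275.7] 185 [ 0.5776 -0.2064  0.066 ]
```

View pics/c4.png

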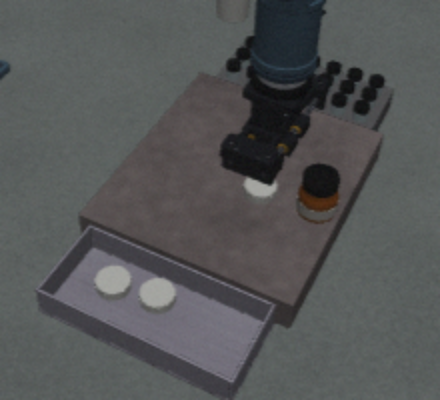

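Lid C is moving ahead of the fingers, and the jar and the two lids in the tray are unaffected. I continue.

arm_command --targets "0 -0.55 0 0 255; 0 -0.55 0 0 255; 0 -0.55 0 0 255; 0 -0.55 0 0 255; 0 -0.55 0 0 255; 0 -0.55 0 0 255; 0 -0.55 0 0 255; 0 -0.55 0 0 255; 0 0 0 0 255"

```text
t: 14.28
position: [0.6062, -0.0409, 0.056]
orientation: [-1.505, 1.569, -1.511]
force: [-0.0, -0.1, 0.8]
grip_width: 0.0006
```

arm_command --targets "0 -0.55 0 0 255; 0 -0.55 0 0 255; 0 -0.55 0 0 255; 0 -0.55 0 0 255; 0 -0.55 0 0 255; 0 -0.55 0 0 255; 0 -0.55 0 0 255; 0 -0.55 0 0 255; 0 -0.55 0 0 255; 0 0 0 0 255; 0 0 0 0 255"

```text
t: 15.2
position: [0.6062, -0.1369, 0.0559]
orientation: [-1.758, 1.571, -1.761]
force: [0.6, 0.8, -0.6]
grip_width: 0.0006
```

arm_command --targets "0 0 1 0 255; 0 0 1 0 255; 0 0 1 0 255; 0 0 1 0 255; 0 0.5 1 0 255; 0 0.5 1 0 255; 0 0.5 0.5 0 255; 0 0 0 0 255; 0 0 0 0 255; 0 0 0 0 255"

```text
t: 16.03
position: [0.6055, -0.1061, 0.1846]
orientation: [-3.082, 1.569, -3.084]
force: [0.0, -0.8, 0.3]
grip_width: 0.0007
```

Run:
```python
from h import *
print(arm.observe()["position"],arm.observe()["force"])
for n in("scene","top"):
  for l in lids(n,0.02):
    if l[2][0]<.8 and l[2][0]>0: print(n,*l)
im=imaging.read_camera("scene");t=imaging.read_camera("top")
cv2.imwrite("pics/c5.png",np.hstack([cv2.resize(im[80:360,140:440],(400,373)),cv2.resize(t[80:360,100:500],(400,280))[:280] if 0 else cv2.copyMakeBorder(cv2.resize(t[80:360,100:500],(400,280)),0,93,0,0,0)])[:,:,::-1])
```

```text
[ 0.60550623 -0.10609342  0.18460698] [ 0.04337228 -0.84004297  0.2925556 ]
scene [276.  269.3] 183 [ 0.502 -0.188  0.02 ]
scene [298.1 275.6] 188 [ 0.5592 -0.1776  0.02  ]
scene [314.  286.8] 206 [ 0.6087 -0.187   0.02  ]
top [637.7 186.2] 65 [ 0.6091 -0.8755  0.02  ]
```

View pics/c5.png

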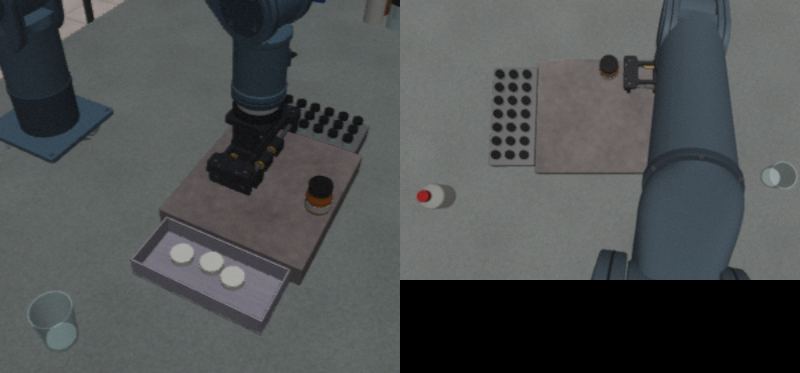

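All three lids lie in the tray at (276,269), (298,276) and (314,287). The jar, bottle and beaker are standing. I'll check once more that everything is at rest, then hand in.

Run:
```python
from h import *
for l in lids("scene",0.02):
    if .3<l[2][0]<.8: print(*l)
a=cv2.imread("pics/scene0.png")[:,:,::-1].astype(int);b=imaging.read_camera("scene").astype(int)
for n,(r,c) in dict(jar=(slice(210,245),slice(366,395)),beaker=(slice(295,345),slice(158,203)),bottle=(slice(100,142),slice(325,349))).items(): print(n,abs(a-b)[r,c].mean())
print(arm.job_done())
```

```text
[276.  269.4] 184 [ 0.502  -0.1881  0.02  ]
[298.1 275.7] 187 [ 0.5592 -0.1779  0.02  ]
[314.1 286.8] 204 [ 0.609 -0.187  0.02 ]
jar 4.327750410509031
beaker 6.5648888888888886
bottle 50.047949735449734
the job is handed in; nothing more can be done
None
```

The job is handed in: I pushed all three lids one after another over the slab's -y end into the tray with closed fingertips, in about 16 s of robot time. No verdict is reported.

- **Lids:** in the scene camera, the last check put them at about (0.502, -0.188), (0.559, -0.178) and (0.609, -0.187) m, using an assumed height of 0.02 m. All three are inside the tray outline and had not moved since the previous picture. The top camera could not confirm this because the arm covered the tray. No lid was lifted and forces stayed around 1 N.
- **Jar and beaker:** both look unchanged from the first picture, with a mean difference of 4 and 7 grey levels.
- **White bottle:** the same comparison failed here (50 grey levels), most likely because the arm stood in front of the bottle in the scene camera. The last top view shows it upright with its cap at about (124, 277), matching its starting position of (124, 276).

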